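Seat a pressed pellet in the nest of a measuring stage and close its shield

TASK

Load the pressed pellet for measuring: with the fingertips, nudge the loose pellet across the stage's deck until it drops over the rim into the round nest and lies flat and flush there. Then push the sliding shield by its upright tab fully shut over the nest. Only push: never pick the pellet up, and leave the punch, the die ring and the jar where they stand.

Things in the scene. Friction and masses are not known exactly. Their poses are not given: they have to be found in the camera images.
- stage: Fixed aluminium measuring stage, a flat block 150 mm along its x, 360 mm along its y, 30 mm high. Origin: centre of its underside on the work surface, on the nest's axis; z up. The deck is its flat top, 30 mm above the origin. The pellet starts on the deck's -y half; the shield is parked over the +y half. Two guide rails stand 11 mm above the deck along the stage's y, from y = -40 mm to y = +175 mm, their inner faces at x = +-61.5 mm.
- nest (a point): Centre of the floor of the nest, a round recess of 50 mm diameter and 12 mm depth in the middle of the deck (floor 18 mm above the work surface, the rim has a 1 mm chamfer; a dark round window of 40 mm diameter lies in the floor). Axes as the stage's.
- pellet: Loose off-white ceramic disc, 46 mm diameter, 12 mm thick, about 60 g, lying flat on the deck 80 to 140 mm from the nest on the stage's -y side. Origin: centre of its underside; z up along its axis. In the nest its top is flush with the deck.
- shield (a joint): Slide of the steel shield along the stage's -y, in m: 0 parked, 0.11 fully shut against its stop, centred over the nest. Stiff: takes about 1.5 to 3 N to push, stays where it is left. Starts between 0 and 0.03. The shield is a plate 122 mm (stage x) by 80 mm (stage y), 4 mm thick, its underside 3 mm above the deck.
- shield_tab (a point): Centre of the shield's upright tab, a flat steel plate 50 mm wide along the stage's x, 4 mm thick along y, reaching from the shield's top (37 mm above the work surface) to 70 mm; this point is 53 mm above the work surface. The tab stands near the shield's edge farthest from the nest; the plate reaches 4 mm beyond this point to +y and 76 mm to -y. Push it on its +y side, towards the stage's -y, to shut the shield. Axes as the stage's.
- punch: Bystander: loose steel press punch standing upright beside the stage's +x side, 60 mm tall, foot 40 mm and stem 26 mm in diameter. Origin: centre of its underside.
- die_ring: Bystander: loose dark steel ring, 52 mm outside and 28 mm inside diameter, 35 mm tall, flat on the table beside the stage's +x side. Origin: centre of its underside.
- jar: Bystander: small loose sample jar, 44 mm diameter, 55 mm tall, upright beside the stage's +x side. Origin: centre of its underside.
Not all that is in view belongs to the job. Of the things shaped like the pellet, the white one is meant.

How it is judged:
By the outcome, as a careful person would: the job done as asked, in the order asked, and still so for the second after the job is handed in, with the robot touching nothing.
It also fails if it takes over 48 s, if anything falls off the work surface, if the arm or the gripper's body presses on something with over 40 N, if the wrist force passes 120 N, or if a joint passes its speed limit or range.

ROBOT

A 6-joint arm with a two-finger parallel gripper is mounted at the origin on the work surface. World frame = base frame: x ahead of the robot, y to its left, z up, the work surface at z = 0. Lengths are in m, angles in rad, forces in N, time in s.
With the tool pointing down it reaches from about 0.325 to 0.925 m from the base axis. Payload 3.1 kg.
Tool frame: the origin (TCP) lies where the fingers leave the gripper's body, on its centre line; the fingertips stand 73 mm ahead of it and the grasp point (between the pads) lies 54 mm ahead of it; z points along the fingers, y is the line along which they close (so a half turn about z gives the same grasp; the last joint's range is limited). The gripper opens to 85 mm and grips with 20 to 120 N. Pads are 22 mm wide; open, the fingers measure 114 mm over their backs; the gripper's body (76 mm by 85 mm) begins 54 mm behind the grasp point. The pads swing forward as they close: fully open they stand 13 mm farther back than shut.
Start: joints at [1.228, 0.217, 1.613, -0, 1.311, -0.112], TCP at [0.143, 0.608, 0.304] pointing down, gripper open.
Joint ranges: [-2.75, 2.75], [-0.78, 2.1], [0.31, 2.55], [-1.13, 4.27], [0.13, 2.63], [-2.58, 2.58]. Speed limits (rad/s): [2.79, 2.79, 3.14, 3.14, 3.14, 3.14].

INTERFACE

Orientations are given as a unit quaternion [w, x, y, z].
In Python, from bench import manip gives the robot as it stands. The module is installed in compiled form; this text tells all that it offers.
- The arm moves only by the tool step_arm, never from a script. Its argument "motion" is a list of rows, each a list of 2 entries, a list of its own where there are three numbers: the shift along the tool's x, y, z in mm, then the turn about the tool's z in degrees. A call has 1 to 8 rows; each row shifts and turns the commanded pose from where the row before left it, along the tool's axes as they then stand; what a row does not reach is not made up. A row lasts 1/12 s, in which the tool goes at most 41.7 mm and 7.16 degrees, less where a joint would pass 70% of its speed; a pose out of reach is approached as far as the arm can. A call with a gripper value outside its range is refused whole. "claw" is the opening, from 0 (shut) to 1 (fully open), set as the call begins (left out, the last holds). The fingers move at their own pace and stop on an object; the grip force is fixed at half the most. Time passes only in rows, so rows that do not move let the fingers close. It gives the time, the measured TCP pose, the force, the opening and the grip force at its end, in the units of the state.
- manip.sense(): the state, without advancing time (a new reading comes with each control period).
- manip.camera(name): name is "scene" or "side" or "wrist"; returns (picture, depth): 480x640x3 uint8, red, green, blue; 480x640 float32, m along the optical axis (not along the pixel's ray), 0 where there is no reading.
- manip.camera_params(name): a dict with "K" (3x3 intrinsics, pixels), "eye" and "orientation" of the camera in the world; the wrist camera has in their place "T_tool_cam" (4x4, takes a point from camera to tool coordinates, whose origin is the TCP and whose axes are the flange's). Camera axes: x right, y down, z forward; pixel columns grow to the right and rows downward; lengths in m; the calibration is good to about 2 mm. A picture is of the moment at which its call begins: read the wrist's pose just before it. camera_params takes no time and is no camera call.
- manip.sign_off(): hands the job in; it is judged then, once.
The state is a dict: "time": time; "qpos": joint angles; "joint_velocities": joint speeds; "effort": joint torques, N m; "tcp_pos": TCP position; "tcp_rot": TCP orientation; "ft_force": force on the tool from outside, world axes, zero at the start; "moment": the same for the moment, N m; "finger_gap": opening from 0.0 (shut) to 1.0 (fully open); "finger_force": force on a finger pad.
Only numpy, scipy, OpenCV 4.12 (cv2) and the standard library are available. Lean on these libraries where they do the work, as an engineer would, in place of code of your own. Each camera call takes 0.05 s, during which the arm holds its last target. There are 200 camera calls.

## Working session

There is one attempt and no reset: what is moved stays moved. The work goes in short steps, Python scripts to look and compute and a tool call to move; the robot and the scene stay as the last step left them, time stands still between calls to the robot, and variables do not carry over. Pictures are saved under pics/ and viewed, at most 10 in all, crops included, and the job is handed in when it is done.

Besides the shell and the picture viewer there is one more tool, called as name(argument=value, ...), one argument or row to a line, values as JSON. step_arm: Moves the arm, as the interface text tells. Its arguments: {"type":"object","properties":{"motion":{"type":"array"},"claw":{"type":"number"}},"required":["motion"]}

```bash
mkdir -p pics; cat > h.py <<'E'
from bench import manip
import numpy as np, cv2
from scipy.spatial.transform import Rotation as R
def rot(q): return R.from_quat([q[1],q[2],q[3],q[0]]).as_matrix()
def pose(name):
    p=manip.camera_params(name); K=np.array(p["K"])
    if name=="wrist":
        s=manip.sense(); T=np.array(p["T_tool_cam"]); Rt=rot(s["tcp_rot"])
        return K,Rt@T[:3,:3],Rt@T[:3,3]+np.array(s["tcp_pos"])
    o=np.array(p["orientation"]); Rm=rot(o) if o.size==4 else o
    return K,Rm,np.array(p["eye"])
def shot(name,tag):
    P=pose(name); im,d=manip.camera(name)
    cv2.imwrite(f"pics/{tag}.png",im[...,::-1]); np.savez(f"{tag}.npz",im=im,d=d,K=P[0],R=P[1],t=P[2])
def load(tag): return np.load(f"{tag}.npz")
def pix(tag,u,v,z=None):
    a=load(tag); r=a["R"]@np.linalg.inv(a["K"])@[u,v,1]
    s=a["d"][int(v),int(u)] if z is None else (z-a["t"][2])/r[2]
    return a["t"]+s*r
E
python3 - <<'E'
from h import *
s=manip.sense();print(s)
for n in("scene","wrist"): shot(n,n+"0"); print(pose(n))
E
```

```text
{'time': 0.0, 'qpos': array([ 1.22780432e+00,  2.17781899e-01,  1.61491399e+00, -1.86344306e-05,
        1.31127990e+00, -1.12202894e-01]), 'joint_velocities': array([-0.00019003,  0.00068209, -0.00100928,  0.00074884,  0.00138462,
       -0.00013166]), 'effort': array([-7.83177597e-05, -3.96845055e+01, -3.03853762e+01, -1.88543613e-04,
        9.74967872e-03,  1.25342723e-05]), 'tcp_pos': array([0.14273699, 0.60783501, 0.30256137]), 'tcp_rot': array([-2.60091576e-04,  1.15136164e-01,  9.93349004e-01, -1.16286707e-03]), 'ft_force': array([ 0.07217326,  0.28236187, -0.25595607]), 'moment': array([-0.00594861,  0.00739053, -0.04320664]), 'finger_force': 0.0, 'finger_gap': 0.9977857853153165}
(array([[585.80510228,   0.        , 316.08379796],
       [  0.        , 585.80510228, 238.89667184],
       [  0.        ,   0.        ,   1.        ]]), array([[ 0.76234145,  0.40729345, -0.50293892],
       [ 0.64703262, -0.49596912,  0.57910571],
       [-0.01357621, -0.76689418, -0.64162996]]), array([ 1.20372451, -0.76843978,  0.83431714]))
(array([[404.23141159,   0.        , 316.74257184],
       [  0.        , 404.23141159, 239.33205368],
       [  0.        ,   0.        ,   1.        ]]), array([[ 0.22861559,  0.9320402 ,  0.28113338],
       [ 0.97351368, -0.21814691, -0.0684327 ],
       [-0.00245365,  0.28933197, -0.95722567]]), array([0.07215068, 0.62551048, 0.37443881]))
```

View pics/scene0.png

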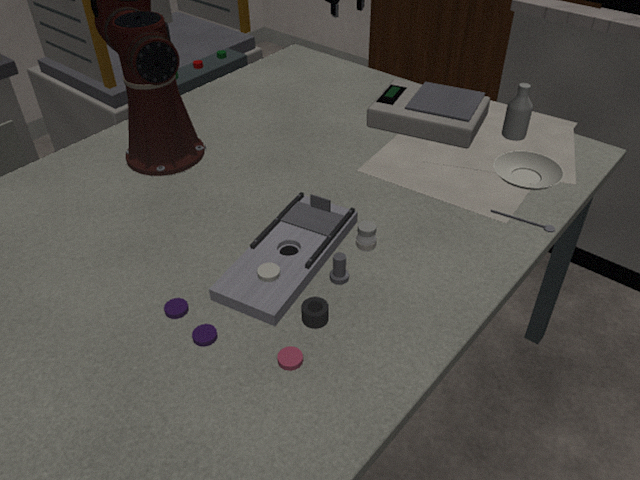

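View pics/wrist0.png

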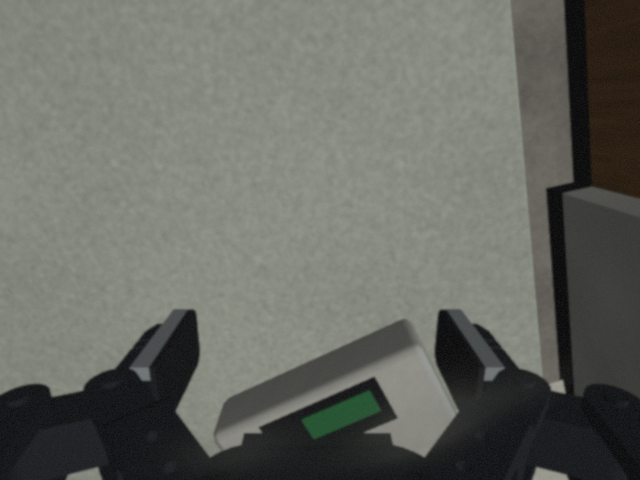

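The scene view shows the stage with the pellet at about (268,271), the nest at (289,250) and the tab at (320,203). The bystanders are to its right. The wrist view shows only the scale. I'll enlarge the stage.

```bash
python3 - <<'E'
from h import *
im=cv2.imread("pics/scene0.png")[185:330,200:390]
cv2.imwrite("pics/crop0.png",cv2.resize(im,None,fx=4,fy=4,interpolation=cv2.INTER_CUBIC))
E
```

```text
(no output)
```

View pics/crop0.png

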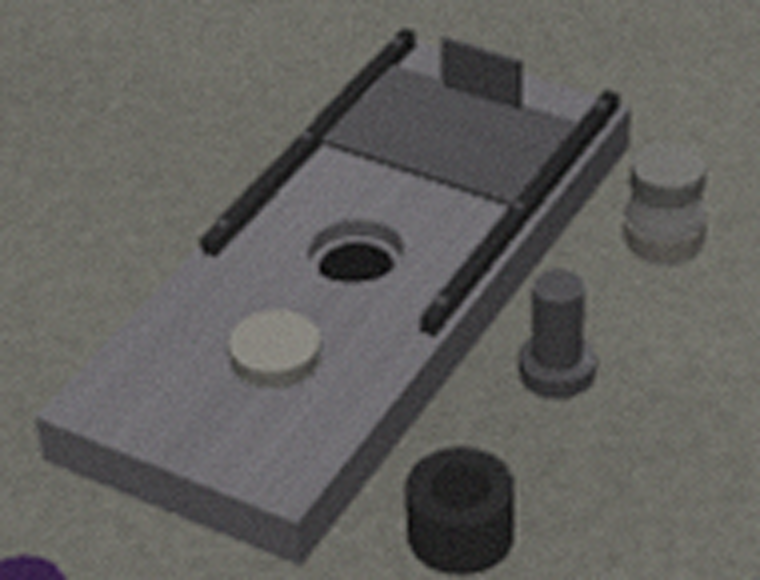

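The crop shows the pellet top at (275,342), the nest rim at (356,251), the near deck corners at (40,424) and (300,522), the far right corner at (630,110), and the tab's top edge from (443,39) to (522,62).

```bash
python3 - <<'E'
from h import *
f=lambda x,y,z: pix("scene0",200+x/4-.375,185+y/4-.375,z)
np.set_printoptions(precision=4,suppress=True)
P=dict(NL=f(40,424,.03),NR=f(300,522,.03),FR=f(630,110,.03),nest=f(356,251,.03),pel=f(275,342,.042),tabL=f(443,39,.07),tabR=f(522,62,.07),punch=f(557,285,.06),ring=f(460,480,.035),jar=f(668,165,.055))
for k,v in P.items(): print(k,v[:2])
y=P["FR"]-P["NR"]; print(np.linalg.norm(y), np.degrees(np.arctan2(y[1],y[0]))); x=P["NR"]-P["NL"];print(np.linalg.norm(x), np.degrees(np.arctan2(x[1],x[0])))
print("c",(P["NL"]+P["FR"])[:2]/2)
th=np.arctan2(y[1],y[0]); Y=np.array([np.cos(th),np.sin(th)]);X=np.array([Y[1],-Y[0]])
for k,v in P.items(): d=v[:2]-P["nest"][:2]; print(k,X@d,Y@d)
s=manip.sense(); print(rot(s["tcp_rot"]))
E
```

```text
NL [ 0.5147 -0.2931]
NR [ 0.6564 -0.2592]
FR [0.5839 0.0883]
nest [ 0.5466 -0.1004]
pel [ 0.572  -0.1871]
tabL [0.4943 0.0316]
tabR [0.5423 0.0427]
punch [ 0.6659 -0.0809]
ring [ 0.6994 -0.1952]
jar [0.648 0.036]
0.35496991414062545 101.77380060455637
0.14563135121138232 13.460096307805912
c [ 0.5493 -0.1024]
NL -0.07048422121405959 -0.18217727189321978
NR 0.07508406102767046 -0.17789175432296006
FR 0.07508406102767043 0.17707815981766534
nest 0.0 0.0
pel 0.007181415719580437 -0.09003885118028407
tabL -0.024226968784611964 0.13992794574304698
tabR 0.025007365231866904 0.141006343416884
punch 0.1207819136956128 -0.00527309516888852
ring 0.13023072422523746 -0.12396227773205602
jar 0.12713193027511016 0.11287854668636906
[[-0.9735  0.2287 -0.0008]
 [ 0.2287  0.9735 -0.002 ]
 [ 0.0003 -0.0021 -1.    ]]
```

step_arm(
  motion=[
    [[0, 0, 0], 7],
    [[0, 0, 0], 7],
    [[0, 0, 0], 7],
    [[0, 0, 0], 7],
    [[0, 0, 0], 7],
    [[0, 0, 0], 7],
    [[0, 0, 0], 7],
    [[0, 0, 0], 7],
  ],
  claw=0.3,
)

```text
time: 0.77
tcp_pos: [0.1428, 0.6081, 0.3031]
tcp_rot: [0.0, 0.57, 0.821, -0.001]
ft_force: [-0.5, -0.6, 0.4]
finger_gap: 0.299
finger_force: 0.0
```

step_arm(
  motion=[
    [[0, 0, 0], 7],
    [[0, 0, 0], 1.5],
    [[-38, 10, 0], 0],
    [[-38, 10, 0], 0],
    [[-38, 10, 0], 0],
    [[-38, 10, 0], 0],
    [[-38, 10, 0], 0],
    [[-38, 10, 0], 0],
  ],
)

```text
time: 1.43
tcp_pos: [0.2502, 0.3965, 0.3033]
tcp_rot: [0.0, 0.627, 0.779, -0.0]
ft_force: [-0.1, -0.4, 0.6]
finger_gap: 0.302
finger_force: 0.0
```

step_arm(
  motion=[
    [[-38, 10, 0], 0],
    [[-38, 10, 0], 0],
    [[-38, 10, 0], 0],
    [[-38, 10, 0], 0],
    [[-38, 10, 0], 0],
    [[-38, 10, 0], 0],
    [[-38, 10, 0], 0],
    [[-38, 10, 0], 0],
  ],
)

```text
time: 2.1
tcp_pos: [0.393, 0.1165, 0.3037]
tcp_rot: [0.0, 0.627, 0.779, 0.0]
ft_force: [0.6, 0.0, 0.0]
finger_gap: 0.302
finger_force: 0.0
```

step_arm(
  motion=[
    [[-38, 10, 0], 0],
    [[-38, 12, 0], 0],
    [[-38, 12, 0], 0],
    [[-38, 12, 0], 0],
    [[-38, 12, 0], 0],
    [[-38, 12, 0], 0],
    [[-38, 12, 0], 0],
    [[-38, 12, 0], 0],
  ],
)

```text
time: 2.77
tcp_pos: [0.5496, -0.1606, 0.3032]
tcp_rot: [-0.001, 0.628, 0.778, -0.0]
ft_force: [1.5, -0.9, -0.3]
finger_gap: 0.3
finger_force: 0.0
```

```bash
python3 - <<'E'
from h import *
s=manip.sense();print(s["time"],s["tcp_pos"],s["finger_gap"],s["ft_force"]);print(rot(s["tcp_rot"]).round(3))
shot("wrist","w1")
E
```

```text
2.7667 [ 0.54963773 -0.1605803   0.30317762] 0.2995687555771746 [ 1.45125382 -0.88893209 -0.29357908]
[[-0.212  0.977 -0.001]
 [ 0.977  0.212  0.001]
 [ 0.001 -0.001 -1.   ]]
```

View pics/w1.png

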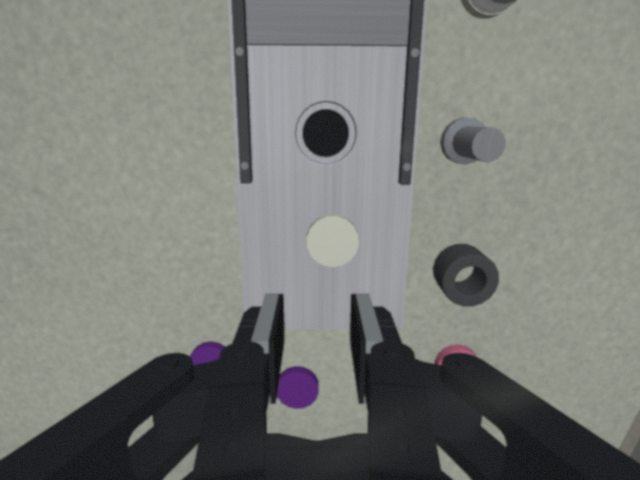

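The wrist view is aligned with the stage. It shows the pellet at (332,242), the nest rim at (326,132), the shield edge at row 45, and the fingers straddling the centre line.

```bash
python3 - <<'E'
from h import *
np.set_printoptions(precision=4,suppress=True)
a=load("w1"); g=cv2.cvtColor(a["im"],cv2.COLOR_RGB2GRAY)
m=((g>170)&(a["im"][...,2]<a["im"][...,0]-8)).astype(np.uint8); m[:190]=0;m[290:]=0;m[:,:290]=0;m[:,375:]=0
M=cv2.moments(m,True);print(M["m00"],M["m10"]/M["m00"],M["m01"]/M["m00"])
s=manip.sense();T=rot(s["tcp_rot"]);t=np.array(s["tcp_pos"])
for n,u,v,z in[("pellet",332.5,242,.042),("nest",326,132,.03),("railL0",240,51,.041),("railL1",245,166,.041),("railR0",415,52,.041),("railR1",406.5,166,.041),("edgeL",243,328,.03),("edgeR",407,330,.03),("shield",326,45,.037)]:
    p=pix("w1",u,v,z); print(n,p[:2],"tool mm",(T.T@(p-t)*1000).round(1))
E
```

```text
1773.0 331.980823463057 241.12182741116752
pellet [ 0.57   -0.1858] tool mm [-20.3  12.4 261.3]
nest [ 0.5448 -0.0978] tool mm [ 71.    6.2 272.6]
railL0 [ 0.468  -0.0534] tool mm [130.4 -59.7 261.1]
railL1 [ 0.4856 -0.1378] tool mm [ 44.2 -60.1 261.7]
railR0 [ 0.5975 -0.0261] tool mm [130.1  72.7 261.4]
railR1 [ 0.6147 -0.1098] tool mm [ 44.7  72.1 261.9]
edgeL [ 0.5069 -0.2913] tool mm [-110.3  -71.3  273.7]
edgeR [ 0.6605 -0.26  ] tool mm [-111.8   85.4  274. ]
shield [ 0.5306 -0.035 ] tool mm [135.4   5.4 265.2]
```

```bash
python3 - <<'E'
from h import *
a=load("w1");s=manip.sense();T=rot(s["tcp_rot"]);t=np.array(s["tcp_pos"])
p=np.indices((480,640)); v,u=p[0].ravel(),p[1].ravel(); d=a["d"].ravel()
w=(a["R"]@np.linalg.inv(a["K"])@np.vstack([u,v,np.ones_like(u)])*d).T+a["t"]
q=((w-t)@T*1000); k=(d>0)&(q[:,2]>-10)&(q[:,2]<110)&(abs(q[:,1])<60)
q=q[k]
for sgn in(-1,1):
    b=q[q[:,1]*sgn>0]; print(len(b),b[:,2].max(),np.percentile(b[:,2],[50,90,98,99.5]))
    c=b[b[:,2]>b[:,2].max()-6]; print(c.min(0),c.max(0))
    c=b[b[:,2]>50]; print(c.min(0),c.max(0))
E
```

```text
23367 70.81159337002816 [ 7.78934821 33.1235689  57.28776912 64.16689684]
[ -3.35601378 -19.92008689  64.82907142] [ 18.86332075 -13.38725534  70.81159337]
[ -3.86832236 -27.26115203  50.01373856] [ 19.08644579 -13.2662789   70.81159337]
23485 71.46040381178585 [ 7.9746405  33.16980233 57.40196723 64.31842031]
[-1.52465917 12.04285749 65.46703448] [18.52486889 18.4299336  71.46040381]
[-3.89268211 11.99708577 50.00519453] [19.2338934  25.80977022 71.46040381]
```

step_arm(
  motion=[
    [[-14, 2.4, 36], 0],
    [[-14, 2.4, 36], 0],
    [[-14, 2.4, 36], 0],
    [[-14, 2.4, 36], 0],
    [[-14, 2.4, 36], 0],
    [[0, 0, 12], 0],
    [[0, 0, 3], 0],
    [[0, 0, 0], 0],
  ],
)

```text
time: 3.48
tcp_pos: [0.5751, -0.2236, 0.1079]
tcp_rot: [-0.002, 0.627, 0.779, -0.0]
ft_force: [0.6, 0.0, -0.0]
finger_gap: 0.299
finger_force: 0.0
```

```bash
python3 - <<'E'
from h import *
s=manip.sense();T=rot(s["tcp_rot"]);t=np.array(s["tcp_pos"]);print(s["time"],t,s["ft_force"])
for n,p in(("pel",[.570,-.186,.03]),("nest",[.5455,-.0985,.03])): print(n,T.T@(np.array(p)-t)*1000)
shot("wrist","w2")
E
```

```text
3.4833 [ 0.57506417 -0.22361441  0.10785005] [ 0.59668733  0.01971508 -0.00212005]
pel [37.65470511  3.22462415 77.92845835]
nest [128.3629311   -2.11114616  78.14592869]
```

View pics/w2.png

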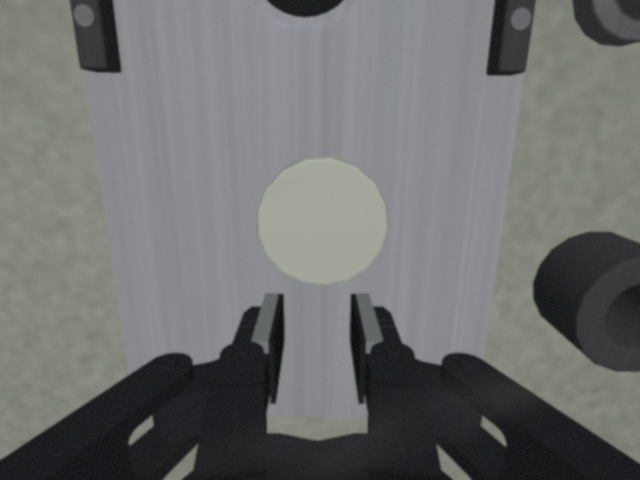

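The pellet lies centred ahead of the finger gap at (322,221), and the nest is straight beyond it at the top. I'll lower slightly and push.

step_arm(
  motion=[
    [[0, 1.5, 1.5], 0],
    [[0, 1.5, 1.5], 0],
    [[7, -0.4, 0], 0],
    [[7, -0.4, 0], 0],
    [[7, -0.4, 0], 0],
    [[7, -0.4, 0], 0],
    [[7, -0.4, 0], 0],
    [[7, -0.4, 0], 0],
  ],
)

```text
time: 4.2
tcp_pos: [0.5675, -0.1826, 0.1062]
tcp_rot: [0.0, 0.627, 0.779, 0.0]
ft_force: [0.7, -0.8, 0.6]
finger_gap: 0.3
finger_force: 0.5
```

step_arm(
  motion=[
    [[7, -0.4, 0], 0],
    [[7, -0.4, 0], 0],
    [[4, -0.3, 0], 0],
    [[2, 0, 0], 0],
    [[0, 0, 0], 0],
  ],
)

```text
time: 4.62
tcp_pos: [0.5619, -0.1634, 0.1056]
tcp_rot: [-0.0, 0.627, 0.779, -0.0]
ft_force: [1.3, 0.4, -0.4]
finger_gap: 0.299
finger_force: 0.0
```

```bash
python3 - <<'E'
from h import *
s=manip.sense();T=rot(s["tcp_rot"]);t=np.array(s["tcp_pos"]);print(s["time"],t,s["ft_force"])
for n,p in(("nest",[.5455,-.0985,.03]),): print(n,T.T@(np.array(p)-t)*1000)
shot("wrist","w3")
E
```

```text
4.6167 [ 0.56193793 -0.16337199  0.10564082] [ 1.30172505  0.4317599  -0.44484919]
nest [66.83047414 -2.1887871  75.69023537]
```

View pics/w3.png

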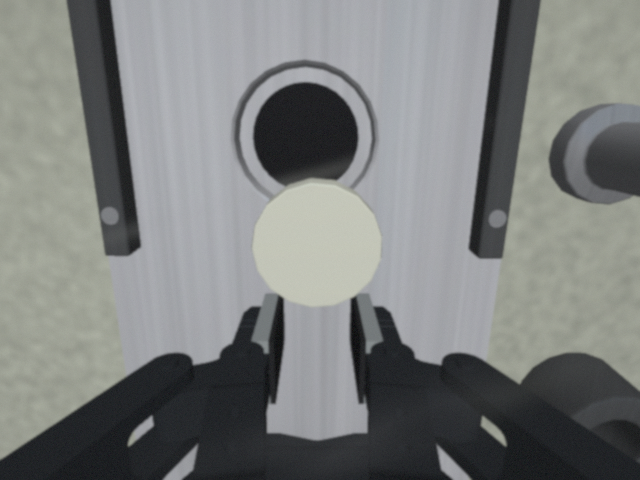

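The pellet sits in the finger cradle at (317,242). The nest centre is at (306,130), so it is about 37 mm ahead and 4 mm to tool -y.

step_arm(
  motion=[
    [[4, -0.6, 0], 0],
    [[4, -0.6, 0], 0],
    [[4, -0.6, 0], 0],
    [[4, -0.5, 0], 0],
    [[4, -0.5, 0], 0],
    [[4, -0.5, 0], 0],
    [[4, -0.4, 0], 0],
    [[4, 0, 0], 0],
  ],
)

```text
time: 5.33
tcp_pos: [0.5518, -0.1332, 0.106]
tcp_rot: [0.0, 0.627, 0.779, 0.0]
ft_force: [0.1, 0.4, -0.3]
finger_gap: 0.301
finger_force: 0.0
```

step_arm(
  motion=[
    [[3, 0, 0], 0],
    [[2, 0, 0], 0],
    [[0, 0, 0], 0],
  ],
)

```text
time: 5.58
tcp_pos: [0.5505, -0.1281, 0.1057]
tcp_rot: [-0.0, 0.627, 0.779, -0.0]
ft_force: [0.1, 1.2, -0.2]
finger_gap: 0.301
finger_force: 0.0
```

```bash
python3 - <<'E'
from h import *
s=manip.sense();T=rot(s["tcp_rot"]);t=np.array(s["tcp_pos"]);print(s["time"],t,s["ft_force"])
for n,p in(("nest",[.5455,-.0985,.03]),): print(n,T.T@(np.array(p)-t)*1000)
shot("wrist","w4")
E
```

```text
5.5833 [ 0.55051999 -0.12806858  0.10573328] [ 0.06714231  1.19720468 -0.24545452]
nest [29.92040961  1.43101687 75.74794903]
```

View pics/w4.png

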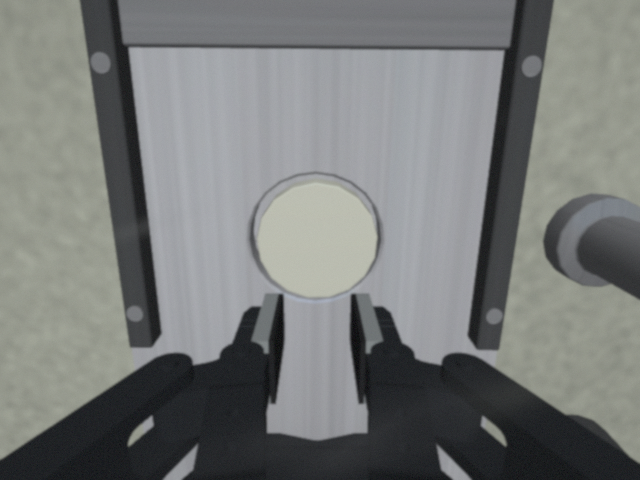

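The pellet now appears to lie in the nest at (317,239), with an even gap to the rim. I'll check that it is flush using the depth image.

```bash
python3 - <<'E'
from h import *
a=load("w4");s=manip.sense();T=rot(s["tcp_rot"]);t=np.array(s["tcp_pos"])
def fit(m):
    v,u=np.nonzero(m&(a["d"]>0)); d=a["d"][v,u]
    w=((a["R"]@np.linalg.inv(a["K"])@np.vstack([u,v,np.ones(len(u))])*d).T+a["t"]-t)@T*1000
    c,*_=np.linalg.lstsq(np.c_[w[:,:2]-w[:,:2].mean(0),np.ones(len(w))],w[:,2],rcond=None); return w.mean(0).round(1),c.round(4)
v,u=np.indices((480,640)); r=np.hypot(u-317,v-239)
print("pel",fit(r<50)); 
for n,b in(("L",(u<240)&(u>180)),("R",(u<460)&(u>400))): print(n,fit(b&(abs(v-239)<50)))
print("up",fit((abs(u-317)<60)&(v>70)&(v<150)))
print("shield",fit((abs(u-317)<60)&(v<35)), (T.T@(pix("w4",317,45,.037)-t)*1000).round(1))
E
```

```text
pel (array([30.3,  1.3, 74. ]), array([-1.00000e-04,  1.00000e-04,  7.40474e+01]))
L (array([ 30.2, -39. ,  74. ]), array([-8.00000e-04, -1.90000e-03,  7.40215e+01]))
R (array([30.3, 43.9, 74.1]), array([1.00000e-04, 3.20000e-03, 7.40577e+01]))
up (array([76.6,  1.3, 74.1]), array([1.1000e-03, 9.0000e-04, 7.4068e+01]))
shield (array([103.9,   1.3,  67.1]), array([ 9.10000e-03, -1.10000e-03,  6.70707e+01])) [96.3  1.3 68.8]
```

The pellet is level and flush with the deck, to within 0.1 mm. Next is the shield: up, over and down behind the tab.

step_arm(
  motion=[
    [[0, 0, -35], 0],
    [[0, 0, -35], 0],
    [[5, 0, -15], 0],
    [[35, 0, 0], 0],
    [[35, 0, 0], 0],
    [[35, 1.4, 0], 0],
    [[35, 0, 0], 0],
    [[35, 0, 0], 0],
  ],
)

```text
time: 6.3
tcp_pos: [0.5135, 0.0487, 0.1911]
tcp_rot: [0.0, 0.628, 0.778, 0.0]
ft_force: [-0.4, 0.1, -0.6]
finger_gap: 0.302
finger_force: 0.0
```

step_arm(
  motion=[
    [[28, 0, 0], 0],
    [[0, 0, 0], 0],
    [[0, 0, 0], 0],
  ],
)

```text
time: 6.55
tcp_pos: [0.5076, 0.0759, 0.1909]
tcp_rot: [0.0, 0.626, 0.78, -0.0]
ft_force: [-0.3, 0.0, 0.4]
finger_gap: 0.298
finger_force: 0.0
```

```bash
python3 - <<'E'
from h import *
s=manip.sense();T=rot(s["tcp_rot"]);t=np.array(s["tcp_pos"]);print(s["time"],t)
print("nest",T.T@(np.array([.5455,-.0985,.03])-t)*1000)
shot("wrist","w5")
E
```

```text
6.55 [0.50761615 0.07594595 0.19088446]
nest [-178.45122707   -0.6170516   160.9508163 ]
```

View pics/w5.png

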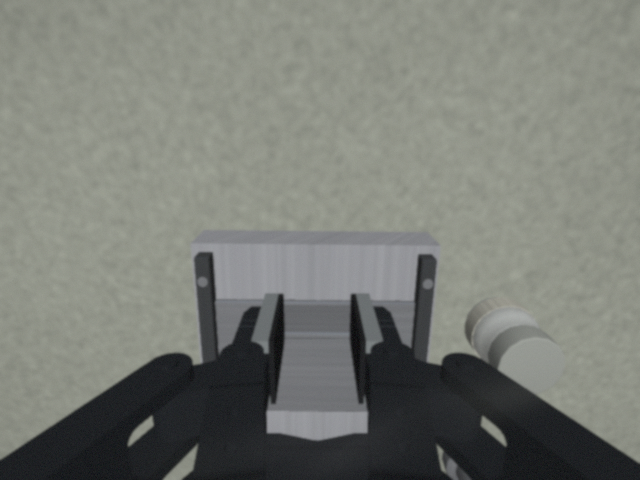

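The view shows the shield's far edge at row 300 and the tab near row 333. The fingers are beyond it on the +y side, so I can descend and push.

step_arm(
  motion=[
    [[0, 0, 30], 0],
    [[0, 0, 30], 0],
    [[0, 0, 12], 0],
    [[-10, 0, 0], 0],
    [[-8, 0, 0], 0],
    [[-6, 0, 0], 0],
    [[-6, 0, 0], 0],
    [[-6, 0, 0], 0],
  ],
)

```text
time: 7.27
tcp_pos: [0.5169, 0.0388, 0.1204]
tcp_rot: [0.001, 0.628, 0.778, 0.001]
ft_force: [-0.9, 1.9, 1.1]
finger_gap: 0.297
finger_force: 0.9
```

step_arm(
  motion=[
    [[-8, 0, 0], 0],
    [[-8, 0, 0], 0],
    [[-8, 0, 0], 0],
    [[-8, 0, 0], 0],
    [[-8, 0, 0], 0],
    [[-8, 0, 0], 0],
    [[-8, 0, 0], 0],
    [[-8, 0, 0], 0],
  ],
)

```text
time: 7.93
tcp_pos: [0.5293, -0.0236, 0.1188]
tcp_rot: [-0.0, 0.627, 0.779, -0.0]
ft_force: [-0.6, 2.1, 1.2]
finger_gap: 0.301
finger_force: 0.9
```

step_arm(
  motion=[
    [[-6, 0, 0], 0],
    [[-6, 0, 0], 0],
    [[-4, 0, 0], 0],
    [[-3, 0, 0], 0],
    [[0, 0, 0], 0],
  ],
)

```text
time: 8.35
tcp_pos: [0.5333, -0.0422, 0.1188]
tcp_rot: [0.0, 0.627, 0.779, -0.0]
ft_force: [-1.1, -0.2, 0.4]
finger_gap: 0.299
finger_force: 0.0
```

```bash
python3 - <<'E'
from h import *
s=manip.sense();T=rot(s["tcp_rot"]);t=np.array(s["tcp_pos"]);print(s["time"],t,s["ft_force"])
print("nest",T.T@(np.array([.5455,-.0985,.03])-t)*1000)
E
```

```text
8.35 [ 0.53326583 -0.04215167  0.11875425] [-1.06427338 -0.2248357   0.44766603]
nest [-5.75991062e+01  3.16447552e-04  8.87945313e+01]
```

step_arm(
  motion=[
    [[-2, 0, 0], 0],
    [[-2, 0, 0], 0],
    [[-1.5, 0, 0], 0],
    [[-1.5, 0, 0], 0],
    [[0, 0, 0], 0],
  ],
)

```text
time: 8.77
tcp_pos: [0.5346, -0.0484, 0.1187]
tcp_rot: [-0.0, 0.627, 0.779, -0.0]
ft_force: [-0.0, 0.5, -0.1]
finger_gap: 0.302
finger_force: 0.4
```

step_arm(
  motion=[
    [[-1, 0, 0], 0],
    [[-1, 0, 0], 0],
    [[0, 0, 0], 0],
  ],
)

```text
time: 9.02
tcp_pos: [0.535, -0.0503, 0.1187]
tcp_rot: [-0.0, 0.627, 0.779, -0.0]
ft_force: [-1.3, 0.4, -0.7]
finger_gap: 0.298
finger_force: 0.6
```

step_arm(
  motion=[
    [[-1, 0, 0], 0],
    [[-1, 0, 0], 0],
    [[0, 0, 0], 0],
  ],
)

```text
time: 9.27
tcp_pos: [0.5352, -0.0514, 0.1187]
tcp_rot: [-0.001, 0.628, 0.778, 0.001]
ft_force: [-1.3, 3.7, 1.2]
finger_gap: 0.301
finger_force: 2.4
```

step_arm(
  motion=[
    [[-1, 0, 0], 0],
    [[-1, 0, 0], 0],
    [[0, 0, 0], 0],
  ],
)

```text
time: 9.52
tcp_pos: [0.5352, -0.0517, 0.1187]
tcp_rot: [-0.003, 0.628, 0.778, 0.002]
ft_force: [-2.1, 9.8, 2.6]
finger_gap: 0.302
finger_force: 5.1
```

The force rises to 10 N with no further travel, so the shield is at its stop. I'll back off, lift and look.

step_arm(
  motion=[
    [[5, 0, 0], 0],
    [[15, 0, 0], 0],
    [[15, 0, 0], 0],
    [[0, 0, -40], 0],
    [[0, 0, -40], 0],
    [[0, 0, -40], 0],
    [[0, 0, -40], 0],
    [[0, 0, 0], 0],
  ],
)

```text
time: 10.18
tcp_pos: [0.534, -0.0212, 0.2898]
tcp_rot: [0.009, 0.627, 0.779, 0.004]
ft_force: [1.4, -1.6, 0.9]
finger_gap: 0.299
finger_force: 0.0
```

step_arm(
  motion=[
    [[-40, 0, 0], 0],
    [[-40, 0, 0], 0],
    [[-40, 0, 0], 0],
    [[0, 0, 0], 0],
    [[0, 0, 0], 0],
  ],
)

```text
time: 10.6
tcp_pos: [0.5545, -0.1397, 0.2791]
tcp_rot: [0.001, 0.629, 0.778, -0.0]
ft_force: [-0.3, 0.3, -0.4]
finger_gap: 0.303
finger_force: 0.0
```

```bash
python3 - <<'E'
from h import *
s=manip.sense();print(s["time"],s["tcp_pos"])
shot("wrist","w6")
E
```

```text
10.6 [ 0.55453186 -0.13965652  0.27908959]
```

View pics/w6.png

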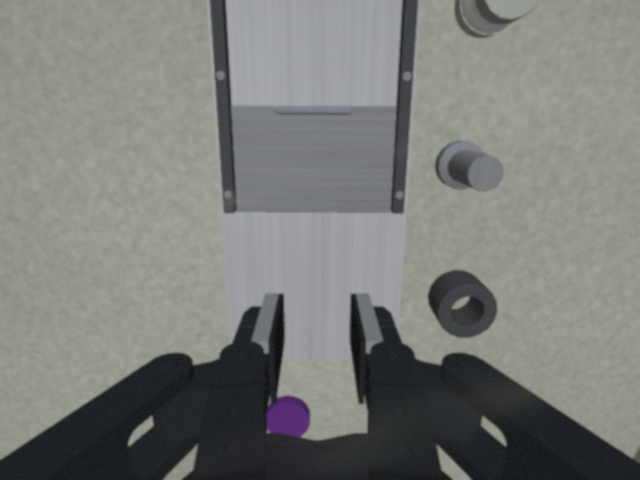

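The shield's near edge at row 212 is level with the rail ends at y = -40 mm, so it is fully shut. The bystanders haven't moved and the gripper is clear.

```bash
python3 -c "
from bench import manip; print(manip.sign_off())"
```

```text
the job is handed in; nothing more can be done
None
```

The pellet lies flat and flush in the nest, the shield is shut against its stop, the punch, die ring and jar were not touched, and I handed the job in at about 10.6 s.

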